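# Open the lamp house of the microscope illuminator

### The arm

A 6-joint arm with a two-finger parallel gripper is mounted at the origin on the work surface. World frame = base frame: x ahead of the robot, y to its left, z up, the work surface at z = 0. Lengths are in m, angles in rad, forces in N, time in s.
With the tool pointing down it reaches from about 0.35 to 0.975 m from the base axis. Payload 7.1 kg.
Tool frame: the origin (TCP) lies on the centre line of the jaws, within the pads' length; the fingertips stand 14 mm ahead of it and the grasp point (between the pads) lies 5 mm behind it; y points along the fingers, z is the direction in which the jaws open and shut, and the axes are right-handed (so a half turn about y gives the same grasp; the last joint's range is limited). The gripper opens to 88 mm and grips with 3 to 60 N. Pads are 20 mm wide; open, the fingers measure 115 mm over their backs; the gripper's body (75 mm by 178 mm) begins 61 mm behind the grasp point.
Start: joints at [1.132, 0.423, 1.63, -0, 1.089, -0.019], TCP at [0.255, 0.571, 0.237] pointing down, gripper open.
Joint ranges: [-3, 3], [-0.9, 2.11], [0.09, 2.58], [-1.31, 4.45], [0.11, 2.69], [-2.54, 2.54]. Speed limits (rad/s): [2.39, 2.39, 3.01, 3.14, 3.14, 3.14].

### API

Orientations are given as a rotation vector (axis times angle).
In Python, from plant import ctrl gives the robot as it stands.
- The arm moves only by the tool arm_command, never from a script. Its argument "motion" is a list that holds one entry, the list of rows, each a list of 4 numbers: the shift along the world's x, y, z in units of 40 mm (1.0 is 40 mm), then the turn about the world's z in units of 6 degrees (1.0 is 6 degrees). A call has 1 to 12 rows; each row shifts and turns the pose as measured when the row begins; what a row does not reach is not made up. A row lasts 1/8 s, in which the tool goes at most 62.5 mm and 10.7 degrees, less where a joint would pass 70% of its speed; a pose out of reach is approached as far as the arm can. A call is refused whole if a number of a shift passes 1 or a number of a turn 1, either way. A call with a gripper value outside its range is refused whole. "jaw" is the closure, from -1 (fully open) to 1 (shut), so that 0 is half open, set as the call begins (left out, the last holds). The fingers move at their own pace and stop on an object; "squeeze" is the grip in N (left out, the last holds). Time passes only in rows, so rows that do not move let the fingers close. It gives the time, the measured TCP pose, the force and the opening at its end, in the units of the state.
- ctrl.read_state(): the state, without advancing time (a new reading comes with each control period).
- ctrl.capture(name): name is "scene" or "top" or "wrist"; returns (picture, depth): 400x640x3 uint8, blue, green, red; 400x640 float32, m along the optical axis (not along the pixel's ray), 0 where there is no reading.
- ctrl.camera_params(name): a dict with "K" (3x3 intrinsics, pixels), "eye" and "attitude" of the camera in the world; the wrist camera has in their place "T_tool_cam" (4x4, takes a point from camera to tool coordinates, whose origin is the TCP and whose axes are the tool frame's). Camera axes: x right, y down, z forward; pixel columns grow to the right and rows downward; lengths in m; the calibration is good to about 2 mm. A picture is of the moment at which its call begins: read the wrist's pose just before it. camera_params takes no time and is no camera call.
- ctrl.job_done(): hands the job in, once; it reports no verdict.
The state is a dict: "clock": time; "joints": joint angles; "qd": joint speeds; "effort": joint torques, N m; "tool_pos": TCP position; "orientation": TCP orientation; "contact_force": force on the tool from outside, world axes, zero at the start; "moment": the same for the moment, N m; "width": opening from 0.0 (shut) to 1.0 (fully open).
Only numpy, scipy, OpenCV 4.12 (cv2) and the standard library are available. Lean on these libraries where they do the work, as an engineer would, in place of code of your own. Each camera call takes 0.05 s, during which the arm holds its last target. There are 200 camera calls.

### The job

Take the cover off the small lamp house so that its lamp can be changed: push the snap tab at the cover's front edge inward until the cover springs up, without forcing the tab, and let the tab go. Then lift the cover off by its rib and lay it gently, flat and right way up, on the middle of the rubber mat. Do not pry the cover and leave the other things on the bench where they are.

Things in the scene. Friction and masses are not known exactly. Their poses are not given: they have to be found in the camera images.
- housing: lamp house: white open-topped box fixed to the bench, 168 (x) x 120 (y) mm, wall tops 90 mm above the bench; a lip along its rear wall reaches 97 mm. Origin: on the bench, under the middle of the seated cover. Its -x axis points out of the front, the end with the snap tab (front wall's outer face at x = -80 mm), +x to the rear, z up. Its yaw differs from start to start.
- cover: loose grey plate, 140 (x) x 100 (y) x 5 mm, about 0.12 kg, in the top of the lamp house, underside 85 mm above the bench, axes parallel to the housing's. Origin: centre of its flat underside. Its front is held by two hooks of the snap tab, which stands in a T-shaped cut in its front edge. Once freed, sprung pins lift the front about 13 mm (it leans 0.1 rad) and it stays up with the tab let go.
- cover_front (a point): middle of the cover's front edge, at its top face, 70 mm in front of the cover's origin; 90 mm above the bench when latched, about 103 mm when sprung up
- cover_rib (a point): middle of the upright grip rib on the cover: 60 mm along x, 14 mm thick in y (grasp across this), top 24 mm above the cover's top face. This point lies 10 mm behind (+x of) the cover's origin, 17 mm above its underside and 12 mm above its top face
- tab (a joint): snap tab, a grey springy tongue that gives inward (to the housing's +x) by the joint value in m, staying upright. 0 = at rest, hooks over the cover; the hooks are clear of it from 7 to 8 mm (0.007 to 0.008); hard stop at 9.5 mm. Springs back by itself. It takes about 3 N to start, 8 to 12 N to free the cover, about 10 N to hold at the stop; it breaks above 20 N.
- tab_front (a point): on the tongue's outer (-x) face, mid-width, 28 mm above the cover's top face. At this height a rigid rounded push pad, 26 mm wide, 10 mm high, stands out to -x on a stem; how far differs from unit to unit: its crest is 10 to 32 mm in front of this point. Push it level to +x, 8 mm to free the cover, 9.5 mm to the stop, fingertips 15 to 22 mm above the cover's top face (the front springs up 13 mm).
- mat: pale grey rubber mat fixed on the bench, 180 (x) x 240 (y) x 4 mm, beyond the front of the lamp house. Origin: centre of its underside; its top is 4 mm above the bench
- slide_rack: wooden rack 50 x 200 mm with a row of glass slides, 70 mm high; leave alone. Origin: centre of its underside
- oil_bottle: small amber bottle with a black cap, 34 mm across, 70 mm high; leave alone. Origin: centre of its underside
- eyepiece: black eyepiece standing upright, 38 mm across, 46 mm high; leave alone. Origin: centre of its underside
- dish: shallow glass dish, 86 mm across, 18 mm high; leave alone. Origin: centre of its underside
- cover_rear (a point): middle of the cover's rear edge, on its underside. Two tongues on this edge, 8 mm long, reach 6 mm under the housing's rear lip: with the front sprung up, draw the cover about 10 to 13 mm towards the housing's front (-x), raising it a few mm, so that the tongues leave the lip; then lift.
Not all that is in view belongs to the job. Of the things shaped like the housing, the white one is meant.

How it is judged:
By the outcome, as a careful person would: the job done as asked, in the order asked, and still so for the second after the job is handed in, with the robot touching nothing.
It also fails if it takes over 72 s, if anything falls off the work surface, if the arm or the gripper's body presses on something with over 40 N, if the wrist force passes 120 N, or if a joint passes its speed limit or range.

## Working session

There is one attempt and no reset: what is moved stays moved. The work goes in short steps, Python scripts to look and compute and a tool call to move; the robot and the scene stay as the last step left them, time stands still between calls to the robot, and variables do not carry over. Pictures are saved under pics/ and viewed, about 8 in all and at most 12, crops included, and the job is handed in when it is done.

Besides the shell and the picture viewer there is one more tool, called after "Emit:" by a JSON object that holds its "api" and its "payload". arm_command: Moves the arm, as the interface text tells. Its arguments: {"type":"object","properties":{"motion":{"type":"array","items":{"type":"array","items":{"type":"array","items":{"type":"number"}}}},"jaw":{"type":"number"},"squeeze":{"type":"number"}},"required":["motion"]}

```bash
mkdir -p pics; ls; cat > h.py <<'E'
import numpy as np, cv2
from scipy.spatial.transform import Rotation as R
from plant import ctrl
def cap(n):
    s=ctrl.read_state(); p=ctrl.camera_params(n); im,d=ctrl.capture(n)
    if 'T_tool_cam' in p:
        T=np.eye(4);T[:3,:3]=R.from_rotvec(s['orientation']).as_matrix();T[:3,3]=s['tool_pos']
        T=T@np.array(p['T_tool_cam'])
    else:
        T=np.eye(4); a=np.array(p['attitude']); T[:3,:3]=a if a.shape==(3,3) else R.from_rotvec(a).as_matrix(); T[:3,3]=p['eye']
    K=np.array(p['K']); 
    v,u=np.mgrid[:400,:640]
    c=np.stack([(u-K[0,2])/K[0,0]*d,(v-K[1,2])/K[1,1]*d,d],-1)
    return im,d,K,T,c@T[:3,:3].T+T[:3,3]
def ray(K,T,u,v,z):
    r=T[:3,:3]@np.linalg.solve(K,[u,v,1.]); return T[:3,3]+r*(z-T[2,3])/r[2]
def st():
    s=ctrl.read_state(); print({k:np.round(s[k],4).tolist() for k in('clock','joints','tool_pos','orientation','contact_force','width')})
E
python3 - <<'E'
from h import *
st()
for n in('scene','top'):
    print(ctrl.camera_params(n))
    im,d,K,T,P=cap(n); cv2.imwrite(f'pics/{n}0.png',im); np.savez(f'{n}0.npz',im=im,d=d,K=K,T=T,P=P)
    print(n,P[200,320],P[300,320],P[350,100])
print(ctrl.camera_params('wrist'))
E
```

```text
pics
{'clock': 0.0, 'joints': [1.132, 0.4239, 1.6307, -0.0, 1.0886, -0.019], 'tool_pos': [0.2545, 0.5703, 0.2359], 'orientation': [-1.5471, 0.3296, -0.3291], 'contact_force': [1.1267, 0.4069, 0.0153], 'width': 0.9999}
{'K': array([[362.49071085,   0.        , 317.67324197],
       [  0.        , 362.49071085, 196.27495845],
       [  0.        ,   0.        ,   1.        ]]), 'eye': array([1.24000149, 0.4514897 , 0.67947932]), 'attitude': array([-1.33075343, -2.09419436,  1.03313169])}
scene [0.58030382 0.1280254  0.08910554] [0.84145348 0.25151812 0.06218106] [ 0.93036129 -0.74216103 -0.74928253]
{'K': array([[478.94958804,   0.        , 323.01862753],
       [  0.        , 478.94958804, 198.35630088],
       [  0.        ,   0.        ,   1.        ]]), 'eye': array([0.38102721, 0.15699297, 1.34207262]), 'attitude': array([-2.14500102,  2.12155834, -0.19278853])}
top [0.59649033 0.15818512 0.09068363] [0.33383341 0.15508577 0.00047597] [0.27929031 0.48072306 0.6026403 ]
{'K': array([[337.45143496,   0.        , 322.70777536],
       [  0.        , 337.45143496, 198.82395438],
       [  0.        ,   0.        ,   1.        ]]), 'T_tool_cam': array([[-3.20526766e-04,  9.54590275e-01,  2.97921641e-01,
        -8.15176019e-02],
       [-5.17786871e-04, -2.97921775e-01,  9.54590146e-01,
        -1.49085312e-01],
       [ 9.99999815e-01,  1.51711778e-04,  5.89766214e-04,
        -1.15018157e-03],
       [ 0.00000000e+00,  0.00000000e+00,  0.00000000e+00,
         1.00000000e+00]])}
```

View pics/scene0.png

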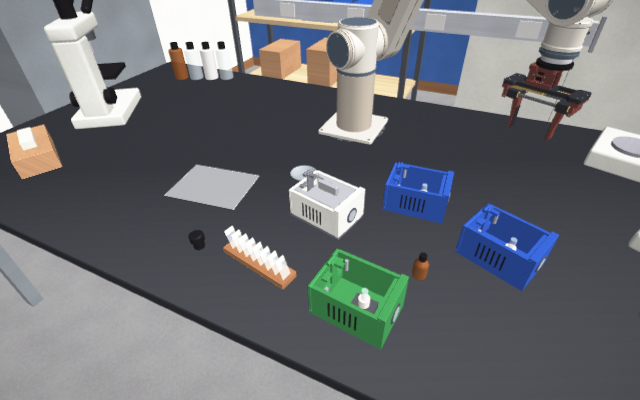

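View pics/top0.png

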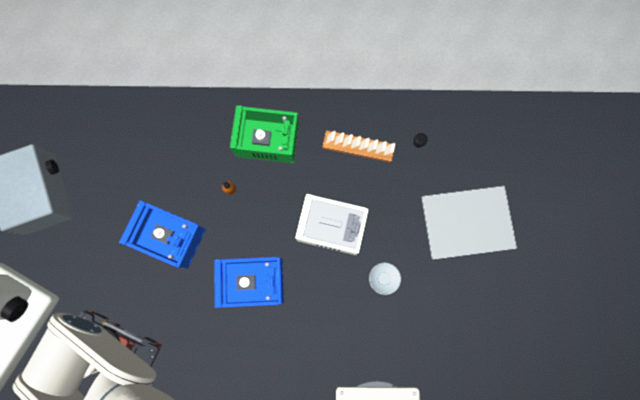

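Look-alikes in the top view: the white box (332,224), the green box (264,134) and the blue boxes (160,235) and (248,282). I choose the white one. Its cover, rib and tab are visible, its front faces right (world −y) and the mat is at (469,222). The dish (385,278), rack (360,146), eyepiece (420,140) and bottle (229,187) are to be left alone.

```bash
python3 - <<'E'
from h import *
f=np.load('top0.npz'); im,P,K,T=f['im'],f['P'],f['K'],f['T']
hsv=cv2.cvtColor(im,cv2.COLOR_BGR2HSV)
def rect(m,name):
    m=m.astype(np.uint8); pts=P[m>0][:,:2]
    r=cv2.minAreaRect((pts*1000).astype(np.float32)); print(name,len(pts),r,'\n',cv2.boxPoints(r).round(1).tolist())
v,u=np.mgrid[:400,:640]
box=(u>285)&(u<380)&(v>185)&(v<262)
rect(box&(P[...,2]>.08),'housing'); 
rect(box&(P[...,2]>.094)&(P[...,2]<.099),'lip?')
rect(box&(P[...,2]>.106),'rib/tab'); 
ribm=box&(P[...,2]>.106)&(u<345); rect(ribm,'rib'); print(P[ribm][:,2].max())
tm=box&(P[...,2]>.1)&(u>=343); rect(tm,'tab');
mm=(u>410)&(u<530)&(v>170)&(v<270)&(hsv[...,2]>120); rect(mm,'mat'); print('mat z',np.median(P[mm][:,2]))
cv2.imwrite('pics/c.png',cv2.resize(im[180:270,280:400],None,fx=6,fy=6,interpolation=cv2.INTER_CUBIC))
for n,(a,b) in dict(dish=(385,278),bottle=(229,187),rack=(360,146),eye=(420,140)).items(): print(n,P[b,a])
E
```

```text
housing 2668 ((487.6365966796875, 135.77862548828125), (167.7715606689453, 217.31326293945312), 77.13583374023438) 
 [[363.0, 78.19999694824219], [574.9000244140625, 29.799999237060547], [612.2000122070312, 193.39999389648438], [400.3999938964844, 241.8000030517578]]
lip? 407 ((534.4682006835938, 126.36961364746094), (165.55087280273438, 119.52348327636719), 76.67645263671875) 
 [[457.20001220703125, 59.599998474121094], [573.5, 32.099998474121094], [611.7000122070312, 193.10000610351562], [495.3999938964844, 220.6999969482422]]
rib/tab 253 ((465.4758605957031, 106.177734375), (166.8212127685547, 105.00345611572266), 1.1512795686721802) 
 [[381.0, 157.0], [383.1000061035156, 52.0], [549.9000244140625, 55.400001525878906], [547.7999877929688, 160.3000030517578]]
rib 144 ((464.9922790527344, 130.24008178710938), (166.8212127685547, 56.86906051635742), 1.1512795686721802) 
 [[381.0, 157.0], [382.20001220703125, 100.0999984741211], [549.0, 103.5], [547.7999877929688, 160.3000030517578]]
1.3420726171680881
tab 121 ((462.237060546875, 99.79841613769531), (34.1012077331543, 195.7092742919922), 64.72792053222656) 
 [[366.5, 126.19999694824219], [543.4000244140625, 42.599998474121094], [558.0, 73.4000015258789], [381.0, 157.0]]
mat 5521 ((525.8137817382812, -104.70465087890625), (191.54510498046875, 566.6619262695312), 10.277493476867676) 
 [[381.0, 157.0], [482.1000061035156, -400.6000061035156], [670.5999755859375, -366.3999938964844], [569.5, 191.1999969482422]]
mat z 0.004063829079751002
dish [ 0.39512733 -0.02298075  0.00806484]
bottle [0.63535052 0.40710973 0.05744284]
rack [0.76742194 0.04546231 0.01734898]
eye [ 0.7806389  -0.1223867   0.03947182]
```

View pics/c.png

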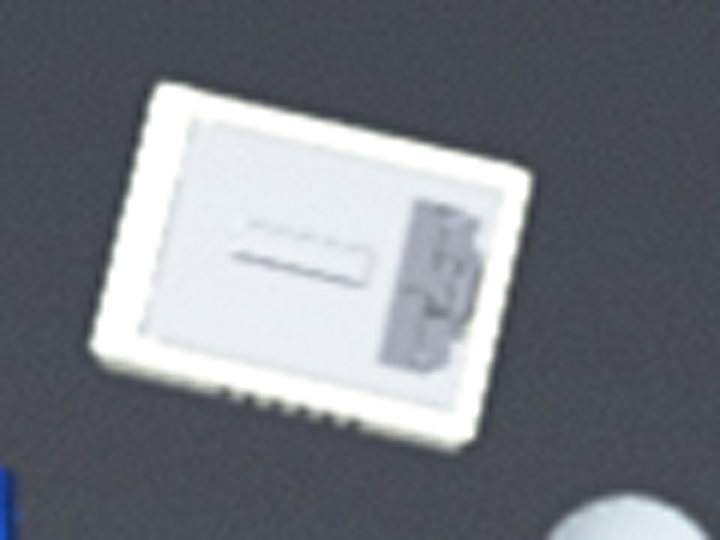

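```bash
python3 - <<'E'
from h import *
f=np.load('top0.npz'); im,P,K,T=f['im'],f['P'],f['K'],f['T']; d=f['d']
v,u=np.mgrid[:400,:640]; hsv=cv2.cvtColor(im,cv2.COLOR_BGR2HSV)
def rect(m,name):
    pts=P[m&(d>0)][:,:2]; r=cv2.minAreaRect((pts*1000).astype(np.float32)); print(name,len(pts),r)
box=(u>285)&(u<380)&(v>185)&(v<262)
rect(box&(P[...,2]>.08)&(P[...,2]<.101),'housing'); rect(box&(P[...,2]>.106)&(u<345),'rib'); rect(box&(P[...,2]>.1)&(u>=346),'tab')
mm=(u>410)&(u<530)&(v>170)&(v<270)&(hsv[...,2]>120); rect(mm,'mat')
m=cv2.findContours(mm.astype(np.uint8),0,2)[0]; m=max(m,key=cv2.contourArea).reshape(-1,2)
r=cv2.minAreaRect(np.array([1000*ray(K,T,a,b,.004)[:2] for a,b in m],np.float32)); print('mat ray',r)
s=ctrl.read_state(); print(R.from_rotvec(s['orientation']).as_matrix().round(3))
print(P[box&(P[...,2]>.1)&(u>=346)&(d>0)].round(3)[::3].tolist())
E
```

```text
housing 2391 ((534.8238525390625, 125.01467895507812), (167.90182495117188, 120.23921203613281), 77.23019409179688)
rib 130 ((535.9854125976562, 131.201416015625), (59.46314239501953, 14.256235122680664), 77.57683563232422)
tab 111 ((519.477294921875, 70.34115600585938), (57.61098861694336, 34.627723693847656), 9.962946891784668)
mat 5502 ((554.3539428710938, -261.1893310546875), (184.04266357421875, 244.54794311523438), 7.904621601104736)
mat ray ((553.9228515625, -260.3975524902344), (183.2856903076172, 242.4957733154297), 8.006218910217285)
[[ 0.913 -0.001  0.408]
 [-0.408 -0.001  0.913]
 [-0.    -1.    -0.001]]
[[0.551, 0.058, 0.1], [0.54, 0.058, 0.101], [0.532, 0.086, 0.121], [0.533, 0.065, 0.118], [0.532, 0.055, 0.123], [0.529, 0.081, 0.124], [0.532, 0.071, 0.102], [0.53, 0.063, 0.122], [0.53, 0.055, 0.124], [0.527, 0.081, 0.123], [0.527, 0.073, 0.119], [0.527, 0.065, 0.124], [0.527, 0.057, 0.121], [0.524, 0.086, 0.124], [0.525, 0.078, 0.121], [0.524, 0.07, 0.124], [0.524, 0.063, 0.123], [0.525, 0.055, 0.122], [0.522, 0.083, 0.121], [0.522, 0.076, 0.123], [0.522, 0.068, 0.123], [0.522, 0.06, 0.126], [0.52, 0.085, 0.115], [0.519, 0.078, 0.124], [0.518, 0.071, 0.131], [0.519, 0.063, 0.127], [0.52, 0.055, 0.121], [0.516, 0.071, 0.126], [0.517, 0.063, 0.122], [0.514, 0.075, 0.122], [0.514, 0.065, 0.121], [0.514, 0.057, 0.121], [0.511, 0.071, 0.125], [0.511, 0.06, 0.126], [0.509, 0.065, 0.123], [0.507, 0.06, 0.12], [0.504, 0.071, 0.1]]
```

Housing: yaw 77.25°, origin ≈ (0.534, 0.121). Mat centre ≈ (0.554, −0.260), with its long axis at 98°. The crop confirms the choice: a white box with a grey cover, rib and dark tab. I'll move to a hover in front of the tab with the jaws shut.

Emit:
{"api": "arm_command", "payload": {"motion": [[[0.42,-0.96,0.1,-0.88],[0.42,-0.96,0,-0.88],[0.42,-0.96,0,-0.88],[0.42,-0.96,0,-0.88],[0.42,-0.96,0,-0.88],[0.42,-0.96,0,-0.88],[0.42,-0.96,0,-0.88],[0.42,-0.96,0,-0.88],[0.42,-0.96,0,-0.88],[0.42,-0.96,0,-0.88],[0.42,-0.96,0,-0.88],[0.42,-0.96,0,-0.88]]], "jaw": 1, "squeeze": 30}}

```text
clock: 1.6
tool_pos: [0.4577, 0.0956, 0.237]
orientation: [-1.221, 1.202, -1.197]
contact_force: [0.6, -0.3, 0.2]
width: 0.007
```

Emit:
{"api": "arm_command", "payload": {"motion": [[[0.4,-0.85,0,-0.85],[0.4,-0.85,0,-0.85],[0.4,-0.85,0,-0.85],[0,0,0,0]]]}}

```text
clock: 2.1
tool_pos: [0.5069, -0.0122, 0.2362]
orientation: [-1.077, 1.408, -1.399]
contact_force: [0.0, 1.0, -0.3]
width: 0.002
```

```bash
cat >> h.py <<'E'
O=np.array([.5339,.1211]); Y=np.radians(77.25); HX=np.array([np.cos(Y),np.sin(Y)]); HY=np.array([-HX[1],HX[0]])
def H(p): p=np.asarray(p); q=p[...,:2]-O; return np.stack([q@HX,q@HY,p[...,2]],-1)
def hs():
    s=ctrl.read_state(); M=R.from_rotvec(s['orientation']).as_matrix()
    print('t',s['clock'],'H',(H(s['tool_pos'])*1000).round(1),'yaw err deg',round(float(np.degrees(np.angle(complex(*M[:2,0])/-complex(*HX)))),2),'F',np.round(s['contact_force'],2),'w',s['width'],'tilt',M[:,1].round(3))
E
python3 - <<'E'
from h import *
hs()
im,d,K,T,P=cap('wrist'); np.savez('w0.npz',im=im,d=d,K=K,T=T,P=P); cv2.imwrite('pics/w0.png',im)
q=H(P)*1000; m=(d>0)&(abs(q[...,1])<60)&(q[...,0]>-120)&(q[...,0]<95)
for z0,z1 in((104,112),(112,118),(118,130),(130,150)):
    a=q[m&(q[...,2]>z0)&(q[...,2]<z1)&(q[...,0]<-25)]
    if len(a): print(z0,len(a),np.percentile(a,[1,50,99],axis=0).round(1).tolist())
r=q[m&(q[...,2]>106)&(q[...,0]>-22)]; print('rib',np.percentile(r,[1,50,99],axis=0).round(1).tolist())
w=q[m&(q[...,2]>80)&(q[...,2]<100)]; print('all',np.percentile(w,[.2,50,99.8],axis=0).round(1).tolist())
E
```

```text
t 2.1 H [-136.    -3.1  236.2] yaw err deg -2.49 F [ 0.01  1.02 -0.31] w 0.0015922427333090199 tilt [-0.007  0.001 -1.   ]
112 2 [[-68.6, -5.7, 116.2], [-52.6, 0.3, 116.9], [-36.6, 6.3, 117.6]]
118 1170 [[-68.6, -12.0, 119.5], [-54.7, 0.1, 123.1], [-35.3, 12.4, 126.2]]
rib [[-20.6, -6.8, 108.9], [-5.9, 0.1, 115.1], [8.4, 7.0, 117.2]]
all [[-80.5, -59.6, 80.6], [-23.7, 2.2, 91.3], [16.0, 59.8, 98.9]]
```

View pics/w0.png

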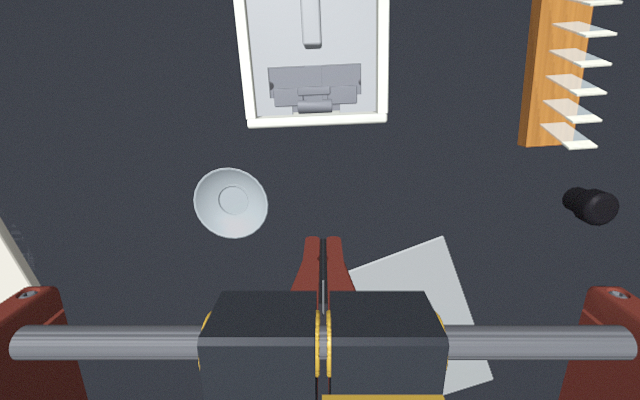

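The wrist view shows the tab between the wall tops: push pad at (314,106), tongue at (314,90), rib at (311,25). The fingers are in front of it. The pad crest is at housing x ≈ −69.5 mm and centred in y. I'll lower in front of it.

Emit:
{"api": "arm_command", "payload": {"motion": [[[0.01,0.18,-0.9,0.2],[0.01,0.18,-0.95,0.2],[0.01,0.18,-0.93,0],[0,0,0,0]]]}}

```text
clock: 2.65
tool_pos: [0.5051, 0.0145, 0.1228]
orientation: [-1.105, 1.372, -1.361]
contact_force: [0.9, -0.3, 0.5]
width: 0.001
```

```bash
python3 -c "
from h import *
hs()"
```

```text
t 2.65 H [-110.3    4.6  122.8] yaw err deg 0.48 F [ 0.87 -0.31  0.51] w 0.0014119571046825384 tilt [-0.008  0.002 -1.   ]
```

Emit:
{"api": "arm_command", "payload": {"motion": [[[0.06,0.13,0.03,0],[0.06,0.13,0,0],[0.06,0.13,0,-0.05],[0.06,0.1,0,0],[0,0,0,0]]]}}

```text
clock: 3.28
tool_pos: [0.518, 0.0364, 0.129]
orientation: [-1.097, 1.369, -1.366]
contact_force: [-0.0, -0.0, 0.7]
width: 0.007
```

```bash
python3 -c "
from h import *
hs()"
```

```text
t 3.275 H [-86.1  -3.2 129. ] yaw err deg 0.27 F [-0.03 -0.03  0.73] w 0.007298330365787789 tilt [-0.     0.002 -1.   ]
```

Emit:
{"api": "arm_command", "payload": {"motion": [[[0,0,-0.1,0],[0,0,0,0]]]}}

```text
clock: 3.52
tool_pos: [0.5178, 0.0362, 0.1247]
orientation: [-1.097, 1.369, -1.366]
contact_force: [0.8, 0.5, 1.0]
width: 0.007
```

```bash
python3 -c "
from h import *
hs();hs()"
```

```text
t 3.525 H [-86.3  -3.1 124.7] yaw err deg 0.26 F [0.76 0.51 1.  ] w 0.007067560062433802 tilt [-0.001  0.002 -1.   ]
t 3.525 H [-86.3  -3.1 124.7] yaw err deg 0.26 F [0.76 0.51 1.  ] w 0.007067560062433802 tilt [-0.001  0.002 -1.   ]
```

Emit:
{"api": "arm_command", "payload": {"motion": [[[-0.07,0.02,-0.01,0],[0.012,0.05,0,0],[0.012,0.05,0,0],[0,0,0,0]]]}}

```text
clock: 4.03
tool_pos: [0.5155, 0.0411, 0.124]
orientation: [-1.098, 1.37, -1.366]
contact_force: [0.1, 0.4, -0.0]
width: 0.007
```

```bash
python3 -c "
from h import *
hs()"
```

```text
t 4.025 H [-82.1   0.3 124. ] yaw err deg 0.24 F [ 0.14  0.39 -0.01] w 0.006552827794247601 tilt [-0.001  0.002 -1.   ]
```

Emit:
{"api": "arm_command", "payload": {"motion": [[[0.011,0.05,0,0],[0,0,0,0]]]}}

```text
clock: 4.28
tool_pos: [0.5161, 0.0433, 0.124]
orientation: [-1.098, 1.37, -1.366]
contact_force: [0.5, -0.4, -0.1]
width: 0.007
```

Emit:
{"api": "arm_command", "payload": {"motion": [[[0.011,0.05,0,0],[0,0,0,0]]]}}

```text
clock: 4.53
tool_pos: [0.5164, 0.0448, 0.124]
orientation: [-1.099, 1.37, -1.366]
contact_force: [-0.7, -2.0, 0.4]
width: 0.004
```

```bash
python3 -c "
from h import *
hs()"
```

```text
t 4.525 H [-78.3   0.2 124. ] yaw err deg 0.27 F [-0.66 -2.04  0.38] w 0.0038257212965964135 tilt [-0.002  0.001 -1.   ]
```

Emit:
{"api": "arm_command", "payload": {"motion": [[[0.011,0.05,0,0],[0.011,0.05,0,0]]]}}

```text
clock: 4.78
tool_pos: [0.5171, 0.0478, 0.1241]
orientation: [-1.101, 1.369, -1.367]
contact_force: [-0.6, -6.7, 1.5]
width: 0.003
```

Emit:
{"api": "arm_command", "payload": {"motion": [[[0.011,0.05,0,0],[0,0,0,0]]]}}

```text
clock: 5.03
tool_pos: [0.5173, 0.0488, 0.1241]
orientation: [-1.103, 1.368, -1.368]
contact_force: [-1.1, -4.9, 0.8]
width: 0.004
```

```bash
python3 -c "
from h import *
hs()"
```

```text
t 5.025 H [-74.1   0.2 124.1] yaw err deg 0.31 F [-1.08 -4.9   0.84] w 0.0035280763638046216 tilt [-0.003 -0.003 -1.   ]
```

Emit:
{"api": "arm_command", "payload": {"motion": [[[0.012,0.055,0,0],[0.012,0.055,0,0]]]}}

```text
clock: 5.28
tool_pos: [0.5179, 0.0516, 0.1241]
orientation: [-1.106, 1.367, -1.37]
contact_force: [-0.9, -7.5, 1.5]
width: 0.003
```

```bash
python3 -c "
from h import *
hs()"
```

```text
t 5.275 H [-71.3   0.3 124.1] yaw err deg 0.35 F [-0.89 -7.54  1.54] w 0.003326519487754891 tilt [-0.004 -0.005 -1.   ]
```

Emit:
{"api": "arm_command", "payload": {"motion": [[[0.012,0.05,0,0],[0,0,0,0]]]}}

```text
clock: 5.52
tool_pos: [0.518, 0.0519, 0.1241]
orientation: [-1.109, 1.365, -1.371]
contact_force: [-0.9, -9.2, 2.3]
width: 0.005
```

```bash
cat > chk.py <<'E'
from h import *
hs()
im,d,K,T,P=cap('top'); q=H(P)*1000; m=(d>0)
for n,b in dict(front=((-60,-50),(30,48)),front2=((-60,-50),(-48,-30)),rear=((50,65),(-45,45))).items():
    k=m&(q[...,0]>b[0][0])&(q[...,0]<b[0][1])&(q[...,1]>b[1][0])&(q[...,1]<b[1][1]); print(n,k.sum(),np.percentile(q[k][:,2],[25,50,75]).round(1) if k.any() else '')
E
python3 chk.py
```

```text
t 5.525 H [-71.    0.3 124.1] yaw err deg 0.41 F [-0.91 -9.16  2.3 ] w 0.004556724645065979 tilt [-0.005 -0.008 -1.   ]
front 60 [435.2 443.4 450. ]
front2 19 [437.5 442.1 444.4]
rear 196 [89.8 91.6 93.6]
```

```bash
sed -i "s/cap('top')/cap('wrist')/" chk.py; python3 chk.py
```

```text
t 5.575 H [-71.1   0.2 124.2] yaw err deg 0.4 F [-0.92 -8.32  1.45] w 0.006538451888414052 tilt [-0.005 -0.008 -1.   ]
front 818 [ 60.8 103.1 104. ]
front2 810 [ 57.4 103.2 104. ]
rear 795 [92.4 92.9 93.3]
```

Emit:
{"api": "arm_command", "payload": {"motion": [[[0.012,0.055,0,0],[0.005,0.02,0,0]]]}}

```text
clock: 5.88
tool_pos: [0.5182, 0.0529, 0.1242]
orientation: [-1.112, 1.364, -1.373]
contact_force: [-1.6, -9.0, 1.6]
width: 0.004
```

```bash
python3 chk.py
```

```text
t 5.875 H [-70.    0.2 124.2] yaw err deg 0.44 F [-1.6  -8.96  1.63] w 0.004484479641930057 tilt [-0.006 -0.011 -1.   ]
front 761 [ 96.8 103.2 103.9]
front2 773 [ 96.3 103.2 104. ]
rear 1240 [92.3 92.8 93.3]
```

The cover has sprung: its front is at 103 mm. I'll release the tab.

Emit:
{"api": "arm_command", "payload": {"motion": [[[-0.02,-0.1,0,0],[-0.04,-0.2,0,0],[-0.04,-0.2,0,0],[-0.04,-0.2,0,0],[0,0,0.5,0],[0,0,0.8,0],[0,0,0.5,0],[0,0,0,0]]], "jaw": -0.2}}

```text
clock: 6.92
tool_pos: [0.5114, 0.0225, 0.1976]
orientation: [-1.112, 1.366, -1.373]
contact_force: [0.5, 0.2, 0.1]
width: 0.597
```

```bash
cat >> chk.py <<'E'
np.savez('w1.npz',im=im,d=d,K=K,T=T,P=P); cv2.imwrite('pics/w1.png',im)
k=m&(abs(q[...,1])<12)&(q[...,0]>-30)&(q[...,0]<50)&(q[...,2]>107)&(q[...,2]<135); a=q[k]; print('rib',len(a),np.percentile(a,[1,50,99],axis=0).round(1).tolist())
k=m&(abs(q[...,1])<16)&(q[...,0]>-95)&(q[...,0]<-30)&(q[...,2]>115)&(q[...,2]<135); a=q[k]; print('tab',len(a),np.percentile(a,[1,50,99],axis=0).round(1).tolist())
E
python3 chk.py
```

```text
t 6.925 H [-101.1    0.2  197.6] yaw err deg 0.35 F [0.51 0.19 0.12] w 0.5967252019093275 tilt [-0.008 -0.011 -1.   ]
front 491 [ 10.1 102.9 103.8]
front2 479 [ 50.7 103.  103.9]
rear 0 
rib 2019 [[-17.7, -6.7, 113.8], [8.2, 0.1, 121.1], [31.7, 6.7, 124.5]]
tab 1429 [[-67.8, -12.0, 117.4], [-53.7, 0.2, 123.0], [-35.0, 12.3, 126.2]]
```

View pics/w1.png

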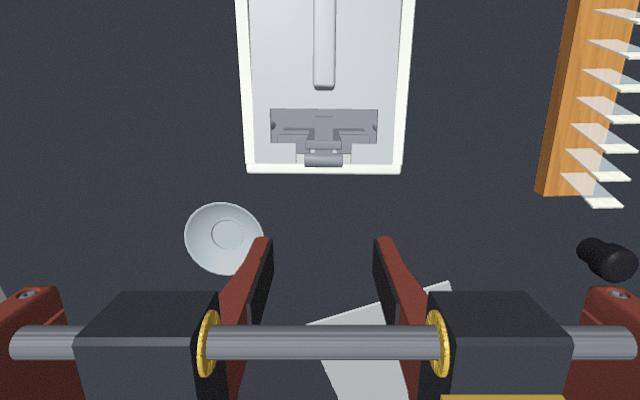

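The tab is back at rest at (323,150) and the cover is up, with its rib at (323,45). I'll move over the rib.

Emit:
{"api": "arm_command", "payload": {"motion": [[[0.19,0.84,0,-0.05],[0.19,0.84,0,0],[0.19,0.8,0,0],[0,0,0,0],[0,0,-0.6,0],[0,0,-0.4,0],[0,0,0,0]]]}}

```text
clock: 7.85
tool_pos: [0.5304, 0.1213, 0.1488]
orientation: [-1.119, 1.378, -1.375]
contact_force: [0.3, 0.3, -0.7]
width: 0.599
```

```bash
python3 chk.py
```

```text
t 7.85 H [ -0.6   3.4 148.8] yaw err deg -0.05 F [ 0.28  0.3  -0.66] w 0.5990148889506484 tilt [-0.018 -0.013 -1.   ]
front 324 [ 97.6 103.1 104. ]
front2 175 [ 96.1  98.5 103.4]
rear 3821 [91.6 92.1 92.7]
rib 2546 [[-15.3, -6.7, 111.9], [15.5, -0.1, 120.5], [42.5, 6.7, 124.2]]
tab 1048 [[-54.6, -11.4, 115.4], [-49.0, 0.2, 122.5], [-34.4, 11.7, 125.8]]
```

Emit:
{"api": "arm_command", "payload": {"motion": [[[0.1,0.07,-0.3,0],[0,0,-0.3,0],[0,0,-0.1,0],[0,0,-0.05,0],[0,0,0,0]]]}}

```text
clock: 8.52
tool_pos: [0.536, 0.124, 0.1185]
orientation: [-1.115, 1.377, -1.377]
contact_force: [-0.6, 0.4, 0.2]
width: 0.599
```

```bash
python3 -c "
from h import *
hs()"
```

```text
t 8.525 H [  3.3  -1.4 118.5] yaw err deg -0.09 F [-0.64  0.45  0.24] w 0.599223904555159 tilt [-0.015 -0.012 -1.   ]
```

Emit:
{"api": "arm_command", "payload": {"motion": [[[-0.03,0.01,-0.1,0],[0,0,0,0]]]}}

```text
clock: 8.78
tool_pos: [0.5349, 0.1245, 0.1147]
orientation: [-1.114, 1.376, -1.377]
contact_force: [0.5, -0.2, -0.5]
width: 0.599
```

Emit:
{"api": "arm_command", "payload": {"motion": [[[0,0,0,0],[0,0,0,0],[0,0,0,0],[0,0,0,0],[0,0,0,0]]], "jaw": 1, "squeeze": 25}}

```text
clock: 9.4
tool_pos: [0.5351, 0.1246, 0.1152]
orientation: [-1.114, 1.376, -1.377]
contact_force: [-0.0, 0.5, 1.2]
width: 0.156
```

```bash
python3 -c "
from h import *
hs()"
```

```text
t 9.4 H [  3.7  -0.4 115.2] yaw err deg -0.08 F [-0.01  0.47  1.2 ] w 0.15604105920497566 tilt [-0.014 -0.012 -1.   ]
```

Emit:
{"api": "arm_command", "payload": {"motion": [[[-0.011,-0.05,0.01,0],[-0.011,-0.05,0.01,0],[-0.011,-0.05,0.01,0]]]}}

```text
clock: 9.78
tool_pos: [0.5335, 0.1182, 0.1161]
orientation: [-1.115, 1.376, -1.377]
contact_force: [-0.6, -0.1, -2.1]
width: 0.156
```

Emit:
{"api": "arm_command", "payload": {"motion": [[[-0.011,-0.05,0.02,0],[-0.011,-0.05,0.02,0],[-0.011,-0.05,0.02,0],[0,0,0,0]]]}}

```text
clock: 10.28
tool_pos: [0.5319, 0.1114, 0.1186]
orientation: [-1.115, 1.376, -1.377]
contact_force: [0.7, -0.4, -1.4]
width: 0.16
```

```bash
python3 chk.py
```

```text
t 10.275 H [ -9.9  -0.2 118.6] yaw err deg -0.1 F [ 0.72 -0.41 -1.38] w 0.15992720515422743 tilt [-0.015 -0.012 -1.   ]
front 0 
front2 0 
rear 5141 [86.2 93.4 94.6]
rib 4266 [[-28.5, -11.2, 108.7], [0.5, -0.4, 123.9], [28.9, 11.1, 133.7]]
tab 571 [[-66.6, -11.9, 120.1], [-40.3, -0.3, 122.8], [-33.1, 10.9, 125.5]]
```

The tongues are clear of the lip and force is low. Lifting.

Emit:
{"api": "arm_command", "payload": {"motion": [[[0,0,0.08,0],[0,0,0.1,0],[0,0,0.15,0]]]}}

```text
clock: 10.7
tool_pos: [0.5317, 0.1115, 0.1322]
orientation: [-1.116, 1.377, -1.376]
contact_force: [0.2, 0.1, -1.7]
width: 0.157
```

Emit:
{"api": "arm_command", "payload": {"motion": [[[0,0,0.25,0],[0,0,0.4,0],[0,0,0.4,0],[0,0,0.3,0],[0,0,0,0]]]}}

```text
clock: 11.32
tool_pos: [0.5327, 0.1119, 0.1921]
orientation: [-1.112, 1.374, -1.377]
contact_force: [0.0, 0.2, -1.3]
width: 0.156
```

```bash
python3 - <<'E'
from h import *
hs()
im,d,K,T,P=cap('wrist'); cv2.imwrite('pics/w2.png',im); q=H(P)*1000;m=d>0
s=ctrl.read_state()['tool_pos']; t=H(s)*1000
# plate slope from rear part
k=m&(abs(q[...,1])>15)&(abs(q[...,1])<45)&(q[...,0]-t[0]>12)&(q[...,0]-t[0]<60)&(q[...,2]>t[2]-45)&(q[...,2]<t[2]+10)
a=q[k]; c=np.linalg.lstsq(np.c_[a[:,:2]-t[:2],np.ones(len(a))],a[:,2]-t[2],rcond=None)[0]; print(len(a),c, np.percentile(a[:,0]-t[0],[1,99]))
im2=cap('scene')[0]; cv2.imwrite('pics/s2.png',cv2.resize(im2[120:280,200:440],None,fx=3,fy=3))
E
```

```text
t 11.325 H [ -9.3  -0.8 192.1] yaw err deg -0.08 F [ 0.02  0.23 -1.28] w 0.15630396002848435 tilt [-0.012 -0.011 -1.   ]
10587 [-1.01614556e-01  4.03224970e-03 -1.68244616e+01] [12.47686113 59.56941385]
```

View pics/s2.png

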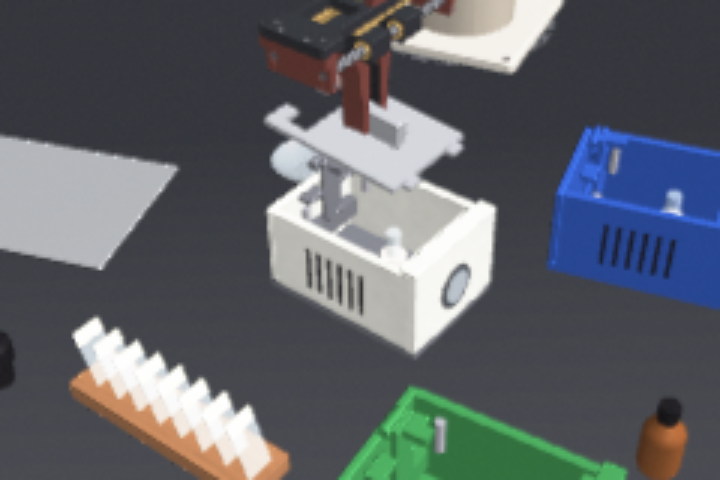

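The cover is held, clear of the housing and leaning 0.1 rad with its front up. I'll carry it to the mat, turning it to the mat's axes.

Emit:
{"api": "arm_command", "payload": {"motion": [[[0.03,-0.4,0.1,0.2],[0.05,-0.7,0,0.3],[0.05,-0.9,0,0.3],[0.05,-0.9,0,0.3],[0.05,-0.9,0,0.3],[0.05,-0.9,0,0.3],[0.05,-0.9,0,0.3],[0.05,-0.9,0,0.3],[0.05,-0.9,0,0.3],[0.05,-0.7,0,0.3],[0.03,-0.4,0,0.3],[0,0,0,0]]]}}

```text
clock: 12.92
tool_pos: [0.5465, -0.2381, 0.185]
orientation: [-1.294, 1.13, -1.115]
contact_force: [0.4, 0.9, -1.4]
width: 0.161
```

```bash
python3 -c "
from h import *
hs();st()"
```

```text
t 12.925 H [-347.5  -91.5  185. ] yaw err deg 19.82 F [ 0.43  0.89 -1.37] w 0.1606659386777698 tilt [-0.025 -0.015 -1.   ]
{'clock': 12.925, 'joints': [-0.419, 0.451, 1.7223, -0.0286, 0.9855, -0.5263], 'tool_pos': [0.5465, -0.2381, 0.185], 'orientation': [-1.2938, 1.1302, -1.1149], 'contact_force': [0.427, 0.8888, -1.3669], 'width': 0.1607}
```

Emit:
{"api": "arm_command", "payload": {"motion": [[[0.09,-0.23,-0.3,0.15],[0.09,-0.23,-0.7,0],[0,0,-0.8,0],[0,0,-0.7,0],[0,0,-0.4,0],[0,0,-0.2,0],[0,0,0,0]]]}}

```text
clock: 13.8
tool_pos: [0.5539, -0.254, 0.0534]
orientation: [-1.303, 1.117, -1.097]
contact_force: [0.0, 0.2, -1.2]
width: 0.158
```

```bash
cat > m.py <<'E'
from h import *
hs();st()
im,d,K,T,P=cap('wrist'); s=ctrl.read_state()['tool_pos']; m=d>0
a=np.radians(98); ex=np.array([np.cos(a),np.sin(a)]); ey=np.array([-ex[1],ex[0]])
q=P-s; X=q[...,:2]@ex; Yy=q[...,:2]@ey
k=m&(abs(Yy)>.015)&(abs(Yy)<.04)&(X>.012)&(X<.055)&(q[...,2]>-.045)&(q[...,2]<.01)
print(k.sum(),np.linalg.lstsq(np.c_[X[k],Yy[k],np.ones(k.sum())],q[...,2][k],rcond=None)[0].round(4))
E
python3 m.py
```

```text
t 13.8 H [-361.4 -102.3   53.4] yaw err deg 21.01 F [ 0.03  0.23 -1.19] w 0.15795245739247674 tilt [-0.027 -0.014 -1.   ]
{'clock': 13.8, 'joints': [-0.4377, 0.6568, 1.7417, -0.0349, 0.7621, -0.5563], 'tool_pos': [0.5539, -0.254, 0.0534], 'orientation': [-1.3032, 1.1167, -1.0974], 'contact_force': [0.0304, 0.2337, -1.1876], 'width': 0.158}
7797 [-0.0976  0.0231 -0.0179]
```

Emit:
{"api": "arm_command", "payload": {"motion": [[[0,-0.07,-0.2,0],[0,0,-0.15,0],[0,0,-0.05,0],[0,0,0,0]]]}}

```text
clock: 14.35
tool_pos: [0.5556, -0.2579, 0.039]
orientation: [-1.302, 1.113, -1.101]
contact_force: [-0.2, -1.2, -0.8]
width: 0.153
```

Emit:
{"api": "arm_command", "payload": {"motion": [[[0,0,-0.05,0],[0,0,0,0]]], "squeeze": 8}}

```text
clock: 14.6
tool_pos: [0.5557, -0.258, 0.0371]
orientation: [-1.302, 1.112, -1.102]
contact_force: [-0.0, 0.7, -1.4]
width: 0.16
```

```bash
python3 m.py
```

```text
t 14.6 H [-364.9 -104.9   37.1] yaw err deg 21.0 F [-0.04  0.73 -1.4 ] w 0.16024207963059767 tilt [-0.022 -0.016 -1.   ]
{'clock': 14.6, 'joints': [-0.4424, 0.6842, 1.7393, -0.0362, 0.7317, -0.5591], 'tool_pos': [0.5557, -0.258, 0.0371], 'orientation': [-1.3016, 1.1124, -1.1016], 'contact_force': [-0.0389, 0.734, -1.3986], 'width': 0.1602}
7807 [-0.1015  0.023  -0.0176]
```

Emit:
{"api": "arm_command", "payload": {"motion": [[[-0.04,0.01,-0.04,0],[0,0,-0.04,0]]]}}

```text
clock: 14.9
tool_pos: [0.5544, -0.2577, 0.0342]
orientation: [-1.301, 1.111, -1.102]
contact_force: [-0.6, -0.7, 0.3]
width: 0.161
```

Emit:
{"api": "arm_command", "payload": {"motion": [[[0,0,-0.04,0],[0,0,-0.04,0]]]}}

```text
clock: 15.15
tool_pos: [0.5546, -0.258, 0.0311]
orientation: [-1.301, 1.111, -1.103]
contact_force: [0.5, -0.7, 0.3]
width: 0.154
```

```bash
python3 m.py
```

```text
t 15.15 H [-365.2 -103.9   31.1] yaw err deg 21.0 F [ 0.46 -0.65  0.29] w 0.15415673470835575 tilt [-0.021 -0.017 -1.   ]
{'clock': 15.15, 'joints': [-0.4432, 0.6923, 1.7432, -0.0371, 0.718, -0.5589], 'tool_pos': [0.5546, -0.258, 0.0311], 'orientation': [-1.3013, 1.1109, -1.103], 'contact_force': [0.4562, -0.6546, 0.2949], 'width': 0.1542}
7872 [-0.0407  0.0215 -0.0171]
```

The cover is levelling in the grip at low force. A little further.

Emit:
{"api": "arm_command", "payload": {"motion": [[[0,0,-0.04,0],[0,0,-0.03,0],[0,0,0,0]]]}}

```text
clock: 15.58
tool_pos: [0.5546, -0.2581, 0.028]
orientation: [-1.301, 1.111, -1.103]
contact_force: [-0.2, -1.2, 2.2]
width: 0.157
```

```bash
python3 m.py
```

```text
t 15.575 H [-365.3 -103.9   28. ] yaw err deg 21.0 F [-0.24 -1.23  2.25] w 0.15741049639176846 tilt [-0.021 -0.017 -1.   ]
{'clock': 15.575, 'joints': [-0.4432, 0.6972, 1.7432, -0.0374, 0.7131, -0.5586], 'tool_pos': [0.5546, -0.2581, 0.028], 'orientation': [-1.3014, 1.111, -1.1031], 'contact_force': [-0.2363, -1.2339, 2.2491], 'width': 0.1574}
7896 [-0.      0.0168 -0.0173]
```

Emit:
{"api": "arm_command", "payload": {"motion": [[[0,0,-0.02,0],[0,0,0,0]]]}}

```text
clock: 15.88
tool_pos: [0.5545, -0.2581, 0.0275]
orientation: [-1.302, 1.111, -1.103]
contact_force: [-1.8, -0.9, 2.1]
width: 0.159
```

Emit:
{"api": "arm_command", "payload": {"motion": [[[0,0,0,0],[0,0,0,0],[0,0,0,0],[0,0,0.05,0],[0,0,0.2,0],[0,0,0.5,0],[0,0,0.8,0],[0,0,0.8,0],[0,0.5,0.8,0],[0,0.8,0.4,0],[0,0.8,0,0],[0,0,0,0]]], "jaw": -0.1}}

```text
clock: 17.38
tool_pos: [0.5559, -0.1726, 0.1842]
orientation: [-1.297, 1.104, -1.11]
contact_force: [1.1, -0.4, 0.8]
width: 0.551
```

```bash
cat > f.py <<'E'
from h import *
hs()
im,d,K,T,P=cap('top'); cv2.imwrite('pics/t3.png',im[60:320,140:560]); v,u=np.mgrid[:400,:640]
b=(d>0)&(u>410)&(u<530)&(v>170)&(v<270)
for n,m in(('top face',b&(P[...,2]>.0065)&(P[...,2]<.05)),('mat+',b&(P[...,2]>.002)&(P[...,2]<.05))):
    print(n,m.sum(),cv2.minAreaRect((P[m][:,:2]*1000).astype(np.float32)))
im,d,K,T,P=cap('wrist'); cv2.imwrite('pics/w3.png',im)
m=(d>0)&(P[...,2]>.0065)&(P[...,2]<.012)&(abs(P[...,0]-.554)<.07)&(abs(P[...,1]+.26)<.085)
print('wrist cover',m.sum(),cv2.minAreaRect((P[m][:,:2]*1000).astype(np.float32)),np.linalg.lstsq(np.c_[P[m][:,:2]-[.554,-.26],np.ones(m.sum())],P[m][:,2],rcond=None)[0].round(4))
E
python3 f.py
```

```text
t 17.375 H [-281.6  -86.2  184.2] yaw err deg 20.93 F [ 1.12 -0.38  0.85] w 0.5511567470420481 tilt [-0.012 -0.02  -1.   ]
top face 578 ((525.8665771484375, -195.16610717773438), (288.4703063964844, 240.140380859375), 65.48807525634766)
mat+ 1988 ((557.7999877929688, -237.08309936523438), (277.5950012207031, 280.21820068359375), 88.80146789550781)
wrist cover 8448 ((554.4434814453125, -259.32379150390625), (169.09588623046875, 134.142822265625), 89.3858413696289) [ 0.0004 -0.0005  0.0098]
```

View pics/t3.png

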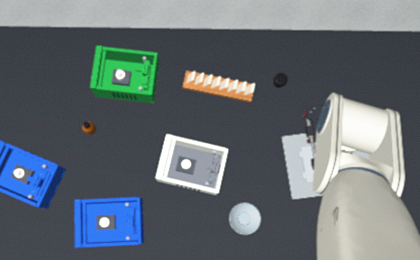

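Flat on the mat (slope < 0.001 rad). The arm hides it from the top camera, so I'll move aside for a final check.

Emit:
{"api": "arm_command", "payload": {"motion": [[[0,0.5,0.8,0],[0,0.9,0.5,0],[-0.2,0.95,0.2,0],[-0.3,0.95,0,0],[-0.3,0.95,0,0],[-0.3,0.95,0,0],[-0.3,0.95,0,0],[-0.3,0.95,0,0],[-0.3,0.95,0,0],[-0.3,0.95,0,0],[-0.2,0.5,0,0],[0,0,0,0]]]}}

```text
clock: 18.98
tool_pos: [0.4572, 0.2042, 0.2476]
orientation: [-1.289, 1.113, -1.126]
contact_force: [0.5, -0.4, -0.7]
width: 0.547
```

```bash
cat > g.py <<'E'
from h import *
hs()
im,d,K,T,P=cap('top'); v,u=np.mgrid[:400,:640]; cv2.imwrite('pics/t4.png',cv2.resize(im[90:310,200:540],None,fx=2,fy=2))
b=(d>0)&(u>415)&(u<525)&(v>178)&(v<265)
m=b&(P[...,2]>.0068)&(P[...,2]<.05); m=cv2.morphologyEx(m.astype(np.uint8),cv2.MORPH_OPEN,np.ones((3,3)))>0
print('cover',m.sum(),cv2.minAreaRect((P[m][:,:2]*1000).astype(np.float32)))
r=b&(P[...,2]>.02); print('rib',r.sum(),P[r].mean(0),P[r][:,2].max())
p=m&~r; c=np.linalg.lstsq(np.c_[P[p][:,:2]-[.554,-.26],np.ones(p.sum())],P[p][:,2],rcond=None)[0]; print(c)
E
python3 g.py
```

```text
t 18.975 H [ 64.1  93.2 247.6] yaw err deg 19.97 F [ 0.48 -0.42 -0.67] w 0.5471653311156546 tilt [-0.009 -0.022 -1.   ]
cover 708 ((555.0007934570312, -256.2054443359375), (99.42436981201172, 147.44039916992188), 8.526656150817871)
rib 122 [ 0.55299148 -0.24757271  0.03243606] 0.03956838879655722
[-0.00258662  0.00088798  0.00999626]
```

View pics/t4.png

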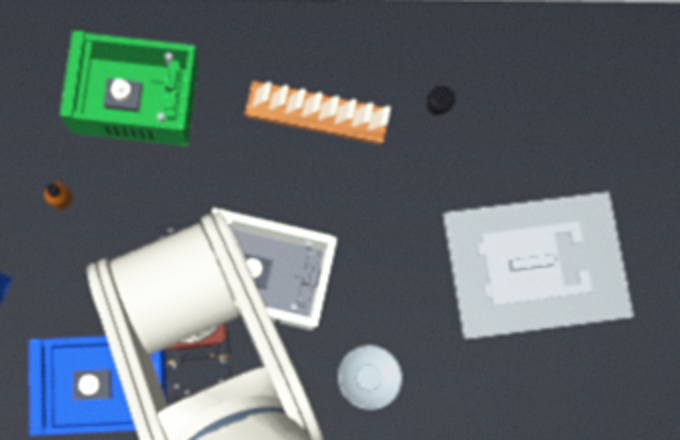

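The cover is centred, flat and rib-up on the mat at (535,263). The rack, bottle, eyepiece and dish are unmoved, and the arm touches nothing. Handing in.

```bash
python3 -c "
from plant import ctrl
print(ctrl.job_done())"
```

```text
the job is handed in; nothing more can be done
None
```

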